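Set out the full salt tins, gather the empty ones

ROBOT

A 7-joint arm with a two-finger parallel gripper is mounted at the origin on the work surface. World frame = base frame: x ahead of the robot, y to its left, z up, the work surface at z = 0. Lengths are in m, angles in rad, forces in N, time in s.
With the tool pointing down it reaches from about 0.4 to 0.85 m from the base axis. Payload 10.4 kg.
Tool frame: the origin (TCP) lies midway between the tips of the shut fingers; the grasp point (between the pads) lies 19 mm behind it; z points along the fingers, y is the direction in which the jaws open and shut (so a half turn about z gives the same grasp; the last joint's range is limited). The gripper opens to 85 mm and grips with 20 to 120 N. Pads are 22 mm wide; open, the fingers measure 114 mm over their backs; the gripper's body (76 mm by 85 mm) begins 54 mm behind the grasp point. The pads swing forward as they close: fully open they stand 13 mm farther back than shut.
Start: joints at [1.302, 0.332, -0.065, 1.46, 0.022, 1.35, -0.088], TCP at [0.152, -0.606, 0.231] pointing down, gripper open.
Joint ranges: [-2.6, 2.6], [-0.5, 2.12], [-1.47, 1.34], [0.16, 2.42], [-1.27, 4.41], [0.06, 2.06], [-2.6, 2.6]. Speed limits (rad/s): [2.22, 2.22, 2.79, 2.79, 3.14, 3.14, 3.14].

INTERFACE

Orientations are given as a unit quaternion [x, y, z, w].
In Python, from workcell import manip, viewer gives the robot as it stands.
- The arm moves only by the tool move_arm, never from a script. Its argument "deltas" is a list of rows, each a list of 7 numbers: the shift along the tool's x, y, z in m, then the turn, a rotation vector about the tool's x, y, z in degrees, then the opening, from -1 (shut) to 1 (fully open). In form: [[dx, dy, dz, wx, wy, wz, gripper], ...]. A call has 1 to 10 rows; each row shifts and turns the commanded pose from where the row before left it, along the tool's axes as they then stand; what a row does not reach is not made up. A row lasts 1/8 s, in which the tool goes at most 62.5 mm and 10.7 degrees, less where a joint would pass 70% of its speed; a pose out of reach is approached as far as the arm can. A call with a gripper value outside its range is refused whole. The fingers move at their own pace and stop on an object; "force" is the grip in N (left out, the last holds). Time passes only in rows, so rows that do not move let the fingers close. It gives the time, the measured TCP pose, the force and the opening at its end, in the units of the state.
- manip.get_obs(): the state, without advancing time (a new reading comes with each control period).
- viewer.camera(name): name is "side" or "top"; returns (picture, depth): 420x560x3 uint8, red, green, blue; 420x560 float32, m along the optical axis (not along the pixel's ray), 0 where there is no reading.
- viewer.calibration(name): a dict with "fx", "fy", "cx", "cy" (pixels), "R" (3x3) and "t" (3): a world point X has camera coordinates R X + t. Camera axes: x right, y down, z forward; pixel columns grow to the right and rows downward; lengths in m; the calibration is good to about 2 mm. A picture is of the moment at which its call begins. calibration takes no time and is no camera call.
- manip.hand_in(): hands the job in, once; it reports no verdict.
The state is a dict: "clock": time; "joint_pos": joint angles; "joint_velocities": joint speeds; "tau": joint torques, N m; "position": TCP position; "ee_rot": TCP orientation; "ft_force": force on the tool from outside, world axes, zero at the start; "torque": the same for the moment, N m; "grip_width": opening from 0.0 (shut) to 1.0 (fully open).
Only numpy, scipy, OpenCV 4.12 (cv2) and the standard library are available. Lean on these libraries where they do the work, as an engineer would, in place of code of your own. Each camera call takes 0.05 s, during which the arm holds its last target.

TASK

Before the sushi class, sort the four short lidded salt tins by lifting each to feel whether it is full or nearly empty (there are two of each): stand one full tin centred on the cork disc of each of the two square black trays, and stand the two empty ones on the two cork discs of the long steel pan, one on each, to be refilled. Keep the tins upright throughout, and leave the tall tin, the tea cup and the soup bowl where they are.

Things in the scene. Friction and masses are not known exactly. Their poses are not given: they have to be found in the camera images.
- tin_k_mid (a point): One of four look-alike short round tins of bare steel with a darker steel lid (sealed, the lid does not come off): 60 mm diameter, 80 mm high, straight sides. Point: its centre, 40 mm above its underside; z up along its axis. Two of the four are full (each about 400 g) and two nearly empty (each about 90 g), give or take a tenth; which is which changes place from start to start, cannot be seen and must be felt by lifting.
- tin_m_mid (a point): One of four look-alike short round tins of bare steel with a darker steel lid (sealed, the lid does not come off): 60 mm diameter, 80 mm high, straight sides. Point: its centre, 40 mm above its underside; z up along its axis. Two of the four are full (each about 400 g) and two nearly empty (each about 90 g), give or take a tenth; which is which changes place from start to start, cannot be seen and must be felt by lifting.
- tin_p_mid (a point): One of four look-alike short round tins of bare steel with a darker steel lid (sealed, the lid does not come off): 60 mm diameter, 80 mm high, straight sides. Point: its centre, 40 mm above its underside; z up along its axis. Two of the four are full (each about 400 g) and two nearly empty (each about 90 g), give or take a tenth; which is which changes place from start to start, cannot be seen and must be felt by lifting.
- tin_r_mid (a point): One of four look-alike short round tins of bare steel with a darker steel lid (sealed, the lid does not come off): 60 mm diameter, 80 mm high, straight sides. Point: its centre, 40 mm above its underside; z up along its axis. Two of the four are full (each about 400 g) and two nearly empty (each about 90 g), give or take a tenth; which is which changes place from start to start, cannot be seen and must be felt by lifting.
- tray_a: One of two alike square black place trays, fixed to the table, 110 x 110 mm, rim 12 mm high and 4 mm thick, floor top 4 mm above the table, with one flat round cork disc (70 mm diameter, flush with the floor) in its middle. Origin: middle of its underside, straight below the disc's centre; z up. A tin standing on the disc has its centre 44 mm above the table.
- tray_b: One of two alike square black place trays, fixed to the table, 110 x 110 mm, rim 12 mm high and 4 mm thick, floor top 4 mm above the table, with one flat round cork disc (70 mm diameter, flush with the floor) in its middle. Origin: middle of its underside, straight below the disc's centre; z up. A tin standing on the disc has its centre 44 mm above the table.
- pan: The long bare-steel refill pan, fixed to the table: 100 mm along its own x, 190 mm along its own y, rim 18 mm high and 4 mm thick, floor top 4 mm above the table. Two flat round cork discs (70 mm diameter, flush with the floor) mark its two places, their centres 45 mm to either side of the middle along its own y (+45 and -45 mm). Origin: middle of its underside; z up. A tin standing on a disc has its centre 44 mm above the table.
- tall_tin_mid (a point): Bystander: a tall tin of the same metal, 60 mm diameter but 130 mm high, standing loose; to be left alone. Point: its centre, 65 mm up.
- cup_mid (a point): Bystander: an open blue pottery tea cup without handle, 72 mm across, 85 mm high, standing loose; to be left alone. Point: its centre, 42 mm up.
- bowl_mid (a point): Bystander: an open black soup bowl with a red inside, 116 mm across, 55 mm high, standing loose; to be left alone. Point: its centre, 27 mm up.
Not all that is in view belongs to the job. What is shaped like the part that bears tin_p_mid but orange or turquoise is not meant.

How it is judged:
At the end, for the whole second after the job is handed in: A full tin stands on each black tray, axis within 15 mm of its middle; a nearly empty tin stands on each disc of the steel pan, within 12.5 mm of the disc's centre along each side of the pan; all upright (within 6 degrees), on the tray or pan floor, released and at rest (horizontal distance between any of tin_k_mid, tin_m_mid, tin_p_mid, tin_r_mid and tray_a below 0.015 m and horizontal distance between any of tin_k_mid, tin_m_mid, tin_p_mid, tin_r_mid and tray_b below 0.015 m and ((x of tin_k_mid in the frame of pan between -0.0125 and 0.0125 m and y of tin_k_mid in the frame of pan between 0.0325 and 0.0575 m) or (x of tin_m_mid in the frame of pan between -0.0125 and 0.0125 m and y of tin_m_mid in the frame of pan between 0.0325 and 0.0575 m) or (x of tin_p_mid in the frame of pan between -0.0125 and 0.0125 m and y of tin_p_mid in the frame of pan between 0.0325 and 0.0575 m) or (x of tin_r_mid in the frame of pan between -0.0125 and 0.0125 m and y of tin_r_mid in the frame of pan between 0.0325 and 0.0575 m)) and ((x of tin_k_mid in the frame of pan between -0.0125 and 0.0125 m and y of tin_k_mid in the frame of pan between -0.0575 and -0.0325 m) or (x of tin_m_mid in the frame of pan between -0.0125 and 0.0125 m and y of tin_m_mid in the frame of pan between -0.0575 and -0.0325 m) or (x of tin_p_mid in the frame of pan between -0.0125 and 0.0125 m and y of tin_p_mid in the frame of pan between -0.0575 and -0.0325 m) or (x of tin_r_mid in the frame of pan between -0.0125 and 0.0125 m and y of tin_r_mid in the frame of pan between -0.0575 and -0.0325 m)) and contact force between each of tray_a, tray_b and anything else above 2.5 N and contact force between pan and anything else below 3 N and height (world z) of each of tin_k_mid, tin_m_mid, tin_p_mid, tin_r_mid below 0.052 m and angle between each of tin_k_mid, tin_m_mid, tin_p_mid, tin_r_mid's own z axis and vertical below 0.1 rad and linear speed of each of tin_k, tin_m, tin_p, tin_r below 0.02 m/s); the robot touches nothing.
It fails at once if the tall tin is shifted by more than 20 mm (distance of tall_tin_mid from where it was at the start of the episode above 0.02 m).
It fails at once if the tea cup is shifted by more than 20 mm (distance of cup_mid from where it was at the start of the episode above 0.02 m).
It fails at once if the soup bowl is shifted by more than 20 mm (distance of bowl_mid from where it was at the start of the episode above 0.02 m).
It fails at once if a short tin is tipped by more than about 35 degrees (angle between any of tin_k_mid, tin_m_mid, tin_p_mid, tin_r_mid's own z axis and vertical above 0.6 rad).
It also fails if it takes over 120 s, if anything falls off the work surface, if the arm or the gripper's body presses on something with over 40 N, if the wrist force passes 120 N, or if a joint passes its speed limit or range.

## Working session

There is one attempt and no reset: what is moved stays moved. The work goes in short steps, Python scripts to look and compute and a tool call to move; the robot and the scene stay as the last step left them, time stands still between calls to the robot, and variables do not carry over. Pictures are saved under pics/ and viewed, and the job is handed in when it is done.

Besides the shell and the picture viewer there is one more tool, called as name(argument=value, ...), one argument or row to a line, values as JSON. move_arm: Moves the arm, as the interface text tells. Its arguments: {"type":"object","properties":{"deltas":{"type":"array"},"force":{"type":"number"}},"required":["deltas"]}

```bash
ls; mkdir -p pics; python3 - <<'E'
from workcell import manip, viewer
import cv2,numpy as np
o=manip.get_obs()
for k in o: print(k,np.round(o[k],4))
for n in('side','top'):
    p,d=viewer.camera(n); cv2.imwrite(f'pics/{n}0.png',p[:,:,::-1]); np.savez(f'{n}0.npz',p=p,d=d)
    c=viewer.calibration(n);print(n,c)
E
```

```text
pics
clock 0.0
joint_pos [ 1.3024  0.3329 -0.0647  1.461   0.0216  1.3499 -0.0885]
joint_velocities [ 0.0012  0.0015  0.0004 -0.001  -0.0009 -0.001   0.0015]
tau [ 7.00000e-04 -6.25452e+01  4.93000e-02 -3.91611e+01  1.62000e-02
  9.70000e-03 -0.00000e+00]
position [ 0.152  -0.6058  0.2305]
ee_rot [ 9.925e-01  1.226e-01 -1.000e-04 -7.000e-04]
ft_force [ 0.2928 -0.0539 -0.047 ]
torque [-0.0108 -0.0221  0.0324]
grip_width 0.9975
side {'fx': 501.39211052595977, 'fy': 501.39211052595977, 'cx': 281.39488761209924, 'cy': 209.14734251942642, 'R': array([[-0.7844517 , -0.62016813, -0.00519871],
       [-0.46282742,  0.59096979, -0.66071589],
       [ 0.41282722, -0.51589359, -0.75061807]]), 't': array([0.44573711, 0.360658  , 1.41135627])}
top {'fx': 426.9084934238823, 'fy': 426.9084934238823, 'cx': 276.63145038902854, 'cy': 210.1434051941097, 'R': array([[ 1.39876943e-02, -9.99901860e-01, -7.83765723e-04],
       [-9.96140579e-01, -1.38671421e-02, -8.66697657e-02],
       [ 8.66503914e-02,  1.99305103e-03, -9.96236788e-01]]), 't': array([-0.03323932,  0.6014434 ,  1.11596952])}
```

View pics/side0.png

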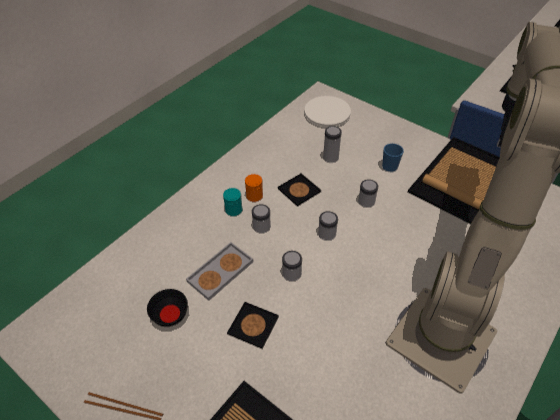

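View pics/top0.png

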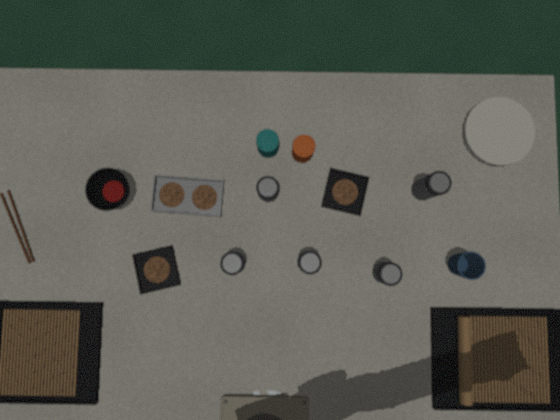

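The four bare-steel tins stand at top-view pixels (268,187), (232,262), (310,262) and (390,273). In the side view they are at (261,217), (292,264), (329,223) and (369,191).

Things that could be mistaken for them in the top view:
- the turquoise tin at (268,140)
- the orange tin at (303,148)
- the tall tin at (438,183), which is steel but too high
- the cup at (465,264)

The trays are at (345,192) and (157,270), the pan at (188,196) and the bowl at (108,189).

```bash
cat > h.py <<'E'
import numpy as np,cv2
from workcell import viewer
C={n:viewer.calibration(n) for n in('side','top')}
def ray(n,u,v):
    c=C[n];d=np.array([(u-c['cx'])/c['fx'],(v-c['cy'])/c['fy'],1.]);return -c['R'].T@c['t'],c['R'].T@d
def plane(n,u,v,z):
    o,d=ray(n,u,v);return o+d*(z-o[2])/d[2]
def proj(n,X):
    c=C[n];q=c['R']@np.array(X)+c['t'];return np.array([c['fx']*q[0]/q[2]+c['cx'],c['fy']*q[1]/q[2]+c['cy']])
def tri(a,b):
    o1,d1=ray('top',*a);o2,d2=ray('side',*b)
    s=np.linalg.lstsq(np.c_[d1,-d2],o2-o1,rcond=None)[0]
    p,q=o1+s[0]*d1,o2+s[1]*d2;return (p+q)/2,np.linalg.norm(p-q)
def cloud(n,d):
    c=C[n];v,u=np.mgrid[:420,:560];P=np.stack([(u-c['cx'])/c['fx']*d,(v-c['cy'])/c['fy']*d,d],-1)
    return (P-c['t'])@c['R']
E
python3 - <<'E'
from h import *
for n in('top','side'):
    f=np.load(n+'0.npz');W=cloud(n,f['d']);z=W[...,2]
    m=((z>.015)&(z<.2)&(f['d']>0)&(W[...,0]>.3)&(W[...,0]<1)).astype(np.uint8)
    k,l,s,c=cv2.connectedComponentsWithStats(m)
    for i in range(1,k):
        if s[i,4]<60: continue
        q=W[l==i];t=np.percentile(q[:,2],95);top=(l==i)&(z>t-.006)
        uv=np.argwhere(top)[:,::-1].astype(np.float32)
        (cx,cy),r=cv2.minEnclosingCircle(uv)
        print(n,s[i,:5],'ztop',t.round(4),'mean',W[top].mean(0).round(4),'uv',uv.mean(0).round(1),'circ',round(cx,1),round(cy,1),round(r,1),f['p'][top].mean(0).round())
for n in('top','side'):
    p=cv2.imread(f'pics/{n}0.png');x=(130,130,400,300) if n=='top' else (170,150,410,350)
    cv2.imwrite(f'pics/{n}0c.png',cv2.resize(p[x[1]:x[3],x[0]:x[2]],None,fx=2.9,fy=2.9,interpolation=cv2.INTER_CUBIC))
E
```

```text
top [ 464   97   71   69 3755] ztop 0.0258 mean [ 0.8273 -0.6287  0.0227] uv [499.3 131. ] circ 499.5 130.7 35.3 [131. 130. 122.]
top [256 129  23  28 508] ztop 0.0823 mean [0.7782 0.0025 0.0796] uv [267.  140.3] circ 267.0 140.2 11.5 [43. 91. 87.]
top [292 135  24  27 508] ztop 0.0826 mean [ 0.7653 -0.0916  0.0798] uv [303.4 145.7] circ 303.5 145.8 11.5 [128.  74.  43.]
top [  85  168   45   43 1017] ztop 0.0552 mean [0.6524 0.4287 0.0532] uv [104.1 187.7] circ 106.6 189.3 22.1 [43. 43. 41.]
top [412 171  40  29 808] ztop 0.1321 mean [ 0.6661 -0.4201  0.1296] uv [438.6 182.5] circ 438.5 182.8 12.5 [78. 78. 77.]
top [256 176  23  26 470] ztop 0.0827 mean [6.551e-01 4.000e-04 7.980e-02] uv [267.  187.5] circ 267.2 187.5 11.6 [88. 88. 88.]
top [150 179  19  34  76] ztop 0.0204 mean [0.6245 0.3049 0.0176] uv [154.7 200.4] circ 160.4 195.7 17.9 [97. 96. 94.]
top [207 179  17  28  65] ztop 0.0203 mean [0.6589 0.1335 0.0173] uv [218.5 188.6] circ 214.2 192.2 15.0 [96. 96. 95.]
top [297 251  25  24 466] ztop 0.0827 mean [ 0.4656 -0.1094  0.08  ] uv [309.4 262.6] circ 309.5 262.5 11.9 [97. 9
[... 1146 characters left out ...]
0852 mean [ 0.4368 -0.3094  0.0825] uv [368.8 185.8] circ 369.0 185.5 8.4 [103.  97.  96.]
side [223 188  19  26 405] ztop 0.0836 mean [0.7762 0.0042 0.0814] uv [231.5 194.2] circ 231.6 194.0 8.6 [ 10. 112. 107.]
side [252 205  18  27 413] ztop 0.0839 mean [0.6523 0.0021 0.0812] uv [260.4 211.1] circ 260.5 211.0 8.7 [102.  96.  96.]
side [318 211  20  28 431] ztop 0.0844 mean [ 0.4622 -0.1075  0.0818] uv [328.3 218.3] circ 328.0 219.3 9.1 [101.  95.  95.]
side [282 251  20  29 480] ztop 0.0841 mean [0.4579 0.0892 0.0814] uv [291.7 258.7] circ 291.6 259.0 9.8 [101.  95.  95.]
side [147 289  41  38 870] ztop 0.057 mean [0.6509 0.4204 0.0551] uv [166.5 305.1] circ 166.7 306.1 20.9 [28. 25. 25.]
```

```bash
python3 - <<'E'
from h import *
R={}
for n in('top','side'):
    p=np.load(n+'0.npz')['p'];hsv=cv2.cvtColor(p,cv2.COLOR_RGB2HSV);H,S,V=cv2.split(hsv)
    m=((H>4)&(H<20)&(S>90)&(V>60)).astype(np.uint8)
    k,l,s,c=cv2.connectedComponentsWithStats(m);R[n]=[]
    for i in range(1,k):
        if 250<s[i,4]<1200:
            cs=cv2.findContours((l==i).astype(np.uint8),0,cv2.CHAIN_APPROX_NONE)[0]
            e=cv2.fitEllipse(cs[0]);w=plane(n,*e[0],.004)
            print(n,s[i],np.round(e[0],1),np.round(e[1],1),w.round(4));R[n].append((e[0],w))
    for lo,nm in((0,'black'),):
        m=(V<45).astype(np.uint8)
        cs=cv2.findContours(m,0,cv2.CHAIN_APPROX_NONE)[0]
        for q in cs:
            if 900<cv2.contourArea(q)<3000: r=cv2.minAreaRect(q);print(n,nm,r,plane(n,*r[0],.010).round(4))
for a,w in R['top']:
    for b,v in R['side']:
        if np.linalg.norm(w-v)<.02: print('tri',tri(a,b),(w+v)/2)
E
```

```text
top [292 135  24  27 499] [302.9 147.7] [21.8 27.6] [ 0.778 -0.095  0.004]
top [332 179  26  26 513] [344.6 191.4] [24.6 24.9] [ 0.6577 -0.21    0.004 ]
top [160 183  24  23 423] [171.2 194.2] [21.9 22.9] [0.6435 0.2643 0.004 ]
top [193 186  23  23 428] [204.  196.9] [22.3 22.6] [0.6375 0.1742 0.004 ]
top [143 256  27  27 537] [156.3 269.1] [24.8 25.8] [0.4398 0.2972 0.004 ]
top black ((156.2156982421875, 269.19219970703125), (39.384456634521484, 40.531578063964844), 77.73522186279297) [0.4398 0.2958 0.01  ]
top black ((344.89886474609375, 191.43820190429688), (38.67583465576172, 38.22611618041992), 12.994616508483887) [ 0.657 -0.21   0.01 ]
top black ((107.5, 189.0), (40.0, 43.0), 90.0) [0.6547 0.4369 0.01  ]
side [245 174  18  28 439] [253.7 187.2] [18. 29.] [ 0.7897 -0.1203  0.004 ]
side [220 254  22  17 304] [230.3 261.9] [16.5 21.4] [0.6362 0.1739 0.004 ]
side [198 271  23  19 331] [209.3 279.8] [17.7 21.8] [0.6417 0.2635 0.004 ]
side [241 314  25  23 441] [252.9 324.6] [21.7 24.1] [0.4378 0.2966 0.004 ]
side [220 403  35  17 305] [236.3 413.4] [16.  32.4] [0.3088 0.5124 0.004 ]
side black ((251.0, 400.5), (37.0, 80.0), 90.0) [0.2991 0.4661 0.01  ]
side black ((252.40000915527344, 324.20001220703125), (37.565940856933594, 38.460365295410156), 26.56505012512207) [0.4374 0.2988 0.01  ]
side black ((167.50001525878906, 307.0), (36.06244659423828, 40.305084228515625), 45.0) [0.6693 0.41   0.01  ]
side black ((456.1600341796875, 175.1199951171875), (71.80947875976562, 73.3876953125), 27.407575607299805) [ 0.2453 -0.6163  0.01  ]
tri (array([0.64277219, 0.26381031, 0.00365378]), np.float64(0.0018736911369155386)) [0.64261057 0.26390878 0.004     ]
tri (array([0.63698335, 0.17392393, 0.00354005]), np.float64(0.0012554197212916252)) [0.63680684 0.1740321  0.004     ]
tri (array([0.43897688, 0.29685821, 0.00329093]), np.float64(0.001969396306858266)) [0.43883434 0.29693018 0.004     ]
```

View pics/top0c.png

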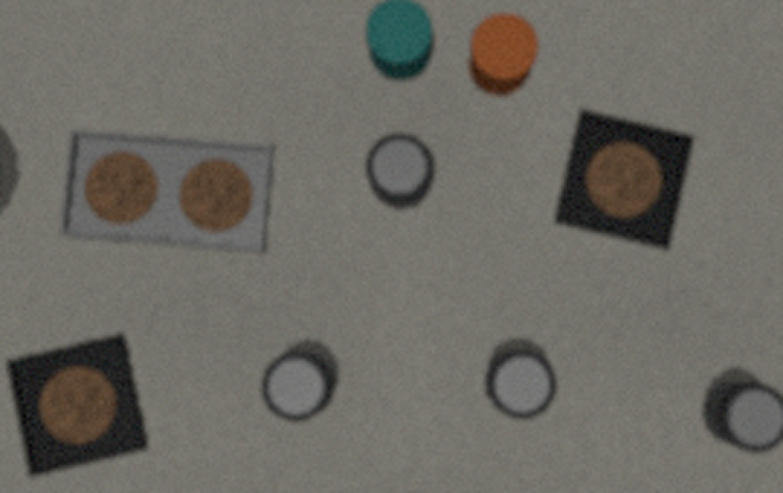

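View pics/side0c.png

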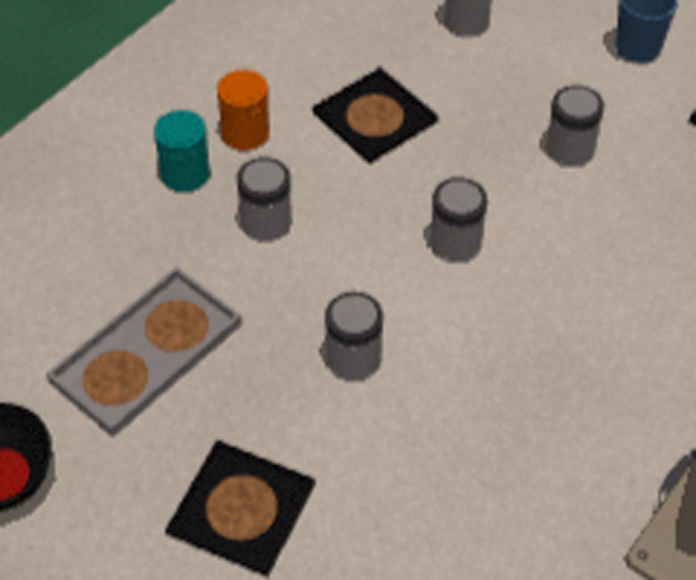

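The crops confirm the choice: four grey tins with dark-rimmed steel lids, the turquoise and orange ones separate. First I turn the tool so the jaws open along world x.

move_arm(
  deltas=[
    [0,0,0,0,0,-9.5,1],
    [0,0,0,0,0,-9.5,1],
    [0,0,0,0,0,-9.5,1],
    [0,0,0,0,0,-9.5,1],
    [0,0,0,0,0,-9.5,1],
    [0,0,0,0,0,-9.5,1],
    [0,0,0,0,0,-9.5,1],
    [0,0,0,0,0,-9.4,1],
    [0,0,0,0,0,0,1],
  ],
  force=40,
)

```text
clock: 1.23
position: [0.152, -0.606, 0.2309]
ee_rot: [0.708, 0.707, 0.0, -0.0]
ft_force: [-0.6, 0.6, -0.1]
grip_width: 1.002
```

Tool x is now along world y, tool y along world x and tool z points down. Next I go above tin D at (0.438, -0.311).

move_arm(
  deltas=[
    [0.0295,0.0286,0,0,0,0,1],
    [0.0295,0.0286,0,0,0,0,1],
    [0.0295,0.0286,0,0,0,0,1],
    [0.0295,0.0286,0,0,0,0,1],
    [0.0295,0.0286,0,0,0,0,1],
    [0.0295,0.0286,0,0,0,0,1],
    [0.0295,0.0286,0,0,0,0,1],
    [0.0295,0.0286,0,0,0,0,1],
    [0.0295,0.0286,0,0,0,0,1],
    [0.0295,0.0286,0,0,0,0,1],
  ],
)

```text
clock: 2.48
position: [0.4389, -0.3102, 0.2313]
ee_rot: [0.709, 0.705, -0.0, 0.0]
ft_force: [0.3, -0.1, -1.0]
grip_width: 0.999
```

move_arm(
  deltas=[
    [0,0,0,0,0,0,1],
    [0,0,0,0,0,0,1],
  ],
)

```text
clock: 2.72
position: [0.4377, -0.3118, 0.2311]
ee_rot: [0.708, 0.706, -0.0, -0.0]
ft_force: [0.2, -0.1, 0.0]
grip_width: 1.004
```

```bash
python3 - <<'E'
from workcell import manip, viewer
import cv2,numpy as np
o=manip.get_obs()
for k in ('clock','joint_pos','position','ft_force'): print(k,np.round(o[k],4))
p,d=viewer.camera('side'); cv2.imwrite('pics/side1.png',p[:,:,::-1])
E
```

```text
clock 2.725
joint_pos [ 0.9996  0.1786 -0.5202  1.6709  0.0917  1.3167  0.4601]
position [ 0.4377 -0.3118  0.2311]
ft_force [ 0.2477 -0.0565  0.0214]
```

View pics/side1.png

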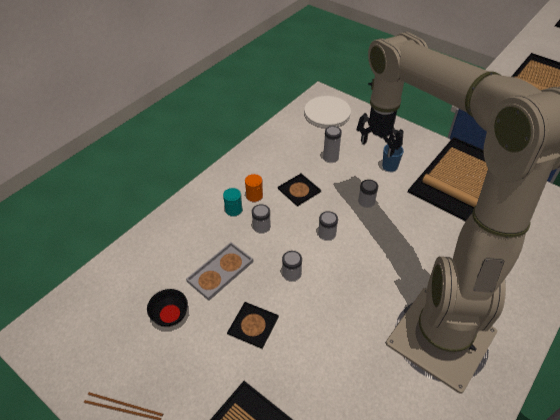

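The side view shows the open gripper at about (382,135), above tin D at (369,191), with nothing between them. I descend now.

move_arm(
  deltas=[
    [0,0,0.025,0,0,0,1],
    [0,0,0.025,0,0,0,1],
    [0,0,0.025,0,0,0,1],
    [0,0,0.025,0,0,0,1],
    [0,0,0.025,0,0,0,1],
    [0,0,0.025,0,0,0,1],
    [0,0,0.025,0,0,0,1],
    [0,0,0.02,0,0,0,1],
    [0,0,0,0,0,0,1],
    [0,0,0,0,0,0,1],
  ],
)

```text
clock: 4.03
position: [0.4382, -0.3122, 0.0371]
ee_rot: [0.708, 0.706, -0.0, 0.0]
ft_force: [-0.1, 0.9, 0.3]
grip_width: 1.0
```

move_arm(
  deltas=[
    [0,0,0,0,0,0,-1],
    [0,0,0,0,0,0,-1],
    [0,0,0,0,0,0,-1],
    [0,0,0,0,0,0,-1],
    [0,0,0,0,0,0,-1],
    [0,0,0,0,0,0,-1],
    [0,0,0,0,0,0,-1],
    [0,0,0,0,0,0,-1],
  ],
  force=50,
)

```text
clock: 5.03
position: [0.4394, -0.3119, 0.0378]
ee_rot: [0.707, 0.707, 0.0, 0.002]
ft_force: [0.6, 0.2, 6.7]
grip_width: 0.689
```

move_arm(
  deltas=[
    [0,0,-0.01,0,0,0,-1],
    [0,0,-0.02,0,0,0,-1],
    [0,0,-0.025,0,0,0,-1],
    [0,0,-0.025,0,0,0,-1],
    [0,0,-0.02,0,0,0,-1],
    [0,0,-0.01,0,0,0,-1],
    [0,0,0,0,0,0,-1],
    [0,0,0,0,0,0,-1],
    [0,0,0,0,0,0,-1],
    [0,0,0,0,0,0,-1],
  ],
)

```text
clock: 6.28
position: [0.438, -0.3111, 0.1458]
ee_rot: [0.707, 0.707, -0.0, -0.0]
ft_force: [0.2, 0.0, -4.7]
grip_width: 0.692
```

```bash
cat > o.py <<'E'
from workcell import manip, viewer
import cv2,numpy as np,sys
o=manip.get_obs()
for k in ('clock','tau','position','ft_force','torque','grip_width'): print(k,np.round(o[k],4))
if len(sys.argv)>1:
    p,d=viewer.camera('side'); cv2.imwrite(f'pics/{sys.argv[1]}.png',p[:,:,::-1])
    print(np.round(manip.get_obs()['ft_force'],2))
E
python3 o.py side2
```

```text
clock 6.275
tau [ 8.80000e-03 -5.17147e+01 -4.41050e+00 -3.78130e+01  2.20000e-02
  5.20000e-03 -1.00000e-03]
position [ 0.438  -0.3111  0.1458]
ft_force [ 0.2359  0.0184 -4.6725]
torque [-0.0003  0.003   0.0065]
grip_width 0.6918
[-0.23 -1.61 -3.71]
```

View pics/side2.png

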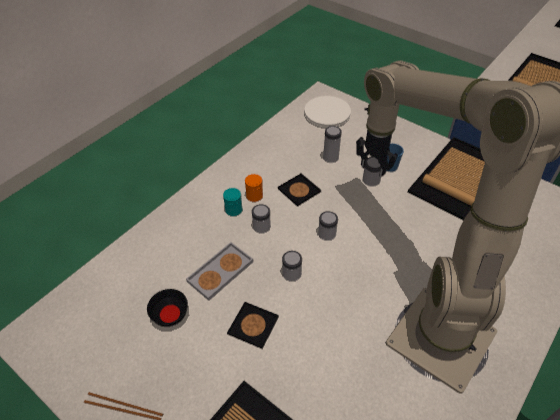

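The lift reads about 4 N, so tin D is full; it hangs upright in the gripper at (373,172). I take it to tray B at (0.6567, -0.2102).

move_arm(
  deltas=[
    [0.005,0.011,0,0,0,0,-1],
    [0.012,0.026,0,0,0,0,-1],
    [0.013,0.029,0,0,0,0,-1],
    [0.014,0.029,0,0,0,0,-1],
    [0.014,0.029,0,0,0,0,-1],
    [0.014,0.029,0,0,0,0,-1],
    [0.013,0.029,0,0,0,0,-1],
    [0.012,0.026,0,0,0,0,-1],
    [0.005,0.011,0,0,0,0,-1],
    [0,0,0,0,0,0,-1],
  ],
)

```text
clock: 7.58
position: [0.6576, -0.2085, 0.1459]
ee_rot: [0.707, 0.707, 0.0, -0.0]
ft_force: [-0.6, -0.5, -3.4]
grip_width: 0.693
```

move_arm(
  deltas=[
    [0,0,0,0,0,0,-1],
    [0,0,0,0,0,0,-1],
  ],
)

```text
clock: 7.82
position: [0.6565, -0.2105, 0.1465]
ee_rot: [0.708, 0.707, -0.0, 0.0]
ft_force: [-0.6, -0.7, -3.7]
grip_width: 0.693
```

```bash
python3 o.py side3
```

```text
clock 7.825
tau [-2.97500e-01 -7.54354e+01 -1.02698e+01 -3.84262e+01  1.35000e-02
 -2.20000e-03  3.10000e-03]
position [ 0.6565 -0.2105  0.1465]
ft_force [-0.621  -0.7275 -3.7077]
torque [ 0.0071  0.0235 -0.0112]
grip_width 0.6926
[-0.86  0.52 -4.2 ]
```

View pics/side3.png

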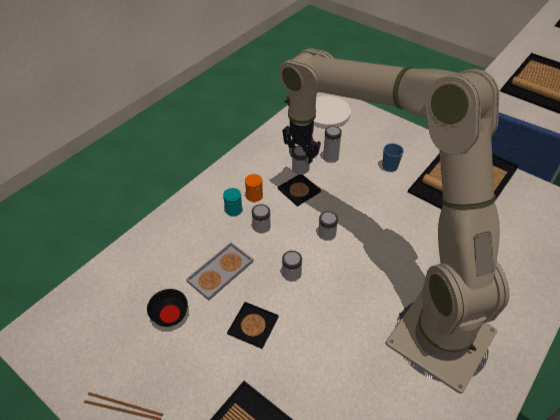

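The tin hangs upright at (300,160), above tray B at (299,189). I lower it by 0.105.

move_arm(
  deltas=[
    [0,0,0.02,0,0,0,-1],
    [0,0,0.02,0,0,0,-1],
    [0,0,0.02,0,0,0,-1],
    [0,0,0.02,0,0,0,-1],
    [0,0,0.01,0,0,0,-1],
    [0,0,0.007,0,0,0,-1],
    [0,0,0.004,0,0,0,-1],
    [0,0,0.003,0,0,0,-1],
    [0,0,0,0,0,0,-1],
    [0,0,0,0,0,0,-1],
  ],
)

```text
clock: 9.12
position: [0.6575, -0.2095, 0.0427]
ee_rot: [0.707, 0.707, 0.0, 0.0]
ft_force: [0.7, 0.3, -2.2]
grip_width: 0.693
```

move_arm(
  deltas=[
    [0,0,0.0015,0,0,0,-1],
    [0,0,0,0,0,0,-1],
    [0,0,0,0,0,0,1],
    [0,0,0,0,0,0,1],
    [0,0,0,0,0,0,1],
    [0,0,0,0,0,0,1],
    [0,0,0,0,0,0,1],
    [0,0,0,0,0,0,1],
  ],
)

```text
clock: 10.12
position: [0.6572, -0.2094, 0.0408]
ee_rot: [0.707, 0.707, -0.0, 0.0]
ft_force: [0.1, -0.5, 0.1]
grip_width: 1.003
```

move_arm(
  deltas=[
    [0,0,-0.01,0,0,0,1],
    [0,0,-0.02,0,0,0,1],
    [0,0,-0.03,0,0,0,1],
    [0,0,-0.03,0,0,0,1],
    [0,0,-0.03,0,0,0,1],
    [0,0,0,0,0,0,1],
  ],
)

```text
clock: 10.88
position: [0.6589, -0.2096, 0.1656]
ee_rot: [0.707, 0.707, 0.002, 0.003]
ft_force: [0.1, 0.4, 0.9]
grip_width: 0.998
```

```bash
python3 o.py
```

```text
clock 10.875
tau [ 2.77700e-01 -7.36712e+01 -9.56450e+00 -3.79673e+01 -5.06000e-02
  4.39800e-01  7.40000e-02]
position [ 0.6589 -0.2096  0.1656]
ft_force [0.1391 0.3559 0.8635]
torque [ 0.0204 -0.0019 -0.02  ]
grip_width 0.9984
```

Next is tin B at (0.464, -0.1085).

move_arm(
  deltas=[
    [0.006,-0.0115,0,0,0,0,1],
    [0.013,-0.025,0,0,0,0,1],
    [0.0155,-0.03,0,0,0,0,1],
    [0.016,-0.03,0,0,0,0,1],
    [0.016,-0.03,0,0,0,0,1],
    [0.0155,-0.03,0,0,0,0,1],
    [0.013,-0.025,0,0,0,0,1],
    [0.006,-0.0115,0,0,0,0,1],
    [0,0,0,0,0,0,1],
    [0,0,0,0,0,0,1],
  ],
)

```text
clock: 12.12
position: [0.465, -0.1088, 0.161]
ee_rot: [0.707, 0.707, 0.0, 0.0]
ft_force: [0.0, 0.4, 0.7]
grip_width: 0.997
```

```bash
python3 o.py side4; python3 - <<'E'
from h import *
f=viewer.camera('top');W=cloud('top',f[1]);z=W[...,2]
m=((z>.075)&(z<.095)&(f[1]>0)&(W[...,0]>.3)&(W[...,0]<1)).astype(np.uint8)
k,l,s,c=cv2.connectedComponentsWithStats(m)
for i in range(1,k):
    if 300<s[i,4]<700: print(W[l==i].mean(0).round(4),c[i].round(1))
E
```

```text
clock 12.125
tau [-6.24000e-02 -3.88739e+01 -2.45750e+00 -3.63397e+01 -1.67000e-02
  3.25000e-02  4.20000e-03]
position [ 0.465  -0.1088  0.161 ]
ft_force [0.0456 0.3861 0.6502]
torque [-0.0615 -0.0306 -0.0515]
grip_width 0.9966
[0.21 0.13 0.35]
[0.7781 0.0027 0.0794] [266.9 140.3]
[ 0.765  -0.0916  0.0795] [303.3 145.8]
[6.553e-01 2.000e-04 7.960e-02] [267.1 187.4]
[ 0.6552 -0.21    0.0835] [349.5 188.4]
[0.4611 0.0868 0.0797] [231.6 263.3]
```

View pics/side4.png

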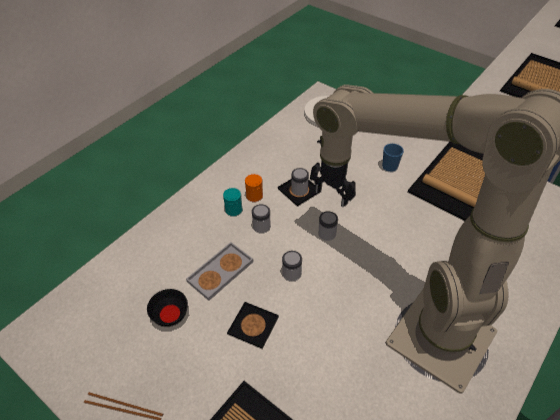

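Tin D stands on tray B at (300,180) in the side view, within about 3 mm of the disc's centre. The gripper is above tin B at (329,224).

move_arm(
  deltas=[
    [0,0,0.02,0,0,0,1],
    [0,0,0.025,0,0,0,1],
    [0,0,0.025,0,0,0,1],
    [0,0,0.025,0,0,0,1],
    [0,0,0.02,0,0,0,1],
    [0,0,0.01,0,0,0,1],
    [0,0,0,0,0,0,1],
    [0,0,0,0,0,0,1],
  ],
)

```text
clock: 13.22
position: [0.4649, -0.1084, 0.0365]
ee_rot: [0.707, 0.707, 0.0, 0.0]
ft_force: [0.1, 0.0, -0.1]
grip_width: 1.001
```

move_arm(
  deltas=[
    [0,0,0,0,0,0,-1],
    [0,0,0,0,0,0,-1],
    [0,0,0,0,0,0,-1],
    [0,0,0,0,0,0,-1],
    [0,0,0,0,0,0,-1],
    [0,0,0,0,0,0,-1],
    [0,0,0,0,0,0,-1],
    [0,0,0,0,0,0,-1],
  ],
)

```text
clock: 14.22
position: [0.4649, -0.1085, 0.0367]
ee_rot: [0.707, 0.707, 0.0, 0.001]
ft_force: [-0.6, -0.1, 6.1]
grip_width: 0.695
```

move_arm(
  deltas=[
    [0,0,-0.01,0,0,0,-1],
    [0,0,-0.02,0,0,0,-1],
    [0,0,-0.025,0,0,0,-1],
    [0,0,-0.025,0,0,0,-1],
    [0,0,-0.02,0,0,0,-1],
    [0,0,-0.01,0,0,0,-1],
    [0,0,0,0,0,0,-1],
    [0,0,0,0,0,0,-1],
    [0,0,0,0,0,0,-1],
    [0,0,0,0,0,0,-1],
  ],
)

```text
clock: 15.48
position: [0.464, -0.1082, 0.1454]
ee_rot: [0.707, 0.707, -0.0, -0.0]
ft_force: [-0.6, 0.8, -0.9]
grip_width: 0.69
```

```bash
python3 o.py side5
```

```text
clock 15.475
tau [ 6.60000e-03 -3.89762e+01 -2.64810e+00 -3.63632e+01  1.79000e-02
  4.10000e-03 -1.50000e-03]
position [ 0.464  -0.1082  0.1454]
ft_force [-0.6123  0.8271 -0.9271]
torque [-0.0061 -0.0327  0.0121]
grip_width 0.6895
[-0.15  0.83 -1.55]
```

View pics/side5.png

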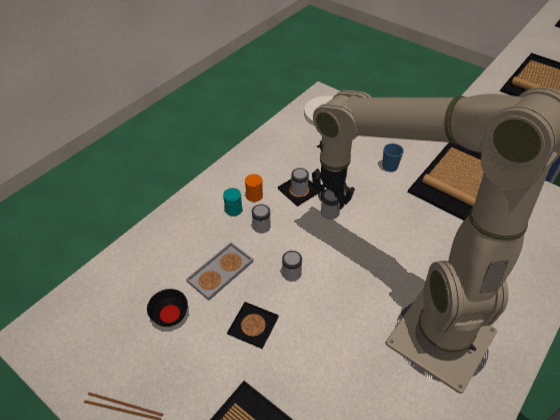

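The lift reads about 1 N and the tin is held at (330,203), so tin B is nearly empty. It goes to the pan disc at (0.6368, 0.1740).

move_arm(
  deltas=[
    [0.012,0.0073,0,0,0,0,-1],
    [0.03,0.0185,0,0,0,0,-1],
    [0.033,0.02,0,0,0,0,-1],
    [0.033,0.02,0,0,0,0,-1],
    [0.033,0.02,0,0,0,0,-1],
    [0.033,0.02,0,0,0,0,-1],
    [0.033,0.02,0,0,0,0,-1],
    [0.033,0.02,0,0,0,0,-1],
    [0.03,0.0195,0,0,0,0,-1],
    [0.0123,0.0075,0,0,0,0,-1],
  ],
)

```text
clock: 16.77
position: [0.6372, 0.1773, 0.1453]
ee_rot: [0.706, 0.708, 0.0, -0.001]
ft_force: [-0.3, -0.5, -0.4]
grip_width: 0.693
```

move_arm(
  deltas=[
    [0,0,0,0,0,0,-1],
    [0,0,0,0,0,0,-1],
    [0,0,0,0,0,0,-1],
  ],
)

```text
clock: 17.15
position: [0.6371, 0.1725, 0.146]
ee_rot: [0.708, 0.706, -0.0, 0.0]
ft_force: [0.7, -0.3, -0.1]
grip_width: 0.69
```

```bash
python3 o.py side6
```

```text
clock 17.15
tau [-3.67400e-01 -6.82030e+01 -1.30266e+01 -3.61500e+01  4.40000e-03
 -3.60000e-03  2.80000e-03]
position [0.6371 0.1725 0.146 ]
ft_force [ 0.7089 -0.3093 -0.1387]
torque [-0.0403  0.0426 -0.0112]
grip_width 0.6896
[ 0.42  0.21 -0.96]
```

View pics/side6.png

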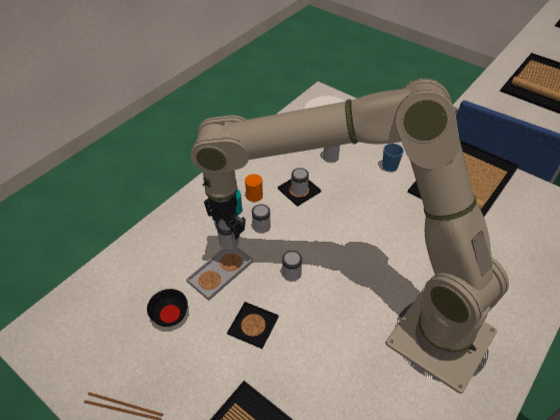

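The tin hangs at (228,233), above the near pan disc at (231,262), and it is the light one. I lower it and release.

move_arm(
  deltas=[
    [0.0005,0,0.02,0,0,0,-1],
    [0,0,0.02,0,0,0,-1],
    [0,0,0.02,0,0,0,-1],
    [0,0,0.02,0,0,0,-1],
    [0,0,0.01,0,0,0,-1],
    [0,0,0.007,0,0,0,-1],
    [0,0,0.004,0,0,0,-1],
    [0,0,0.003,0,0,0,-1],
    [0,0,0.001,0,0,0,-1],
    [0,0,0,0,0,0,-1],
  ],
)

```text
clock: 18.45
position: [0.6373, 0.1744, 0.041]
ee_rot: [0.707, 0.707, 0.0, 0.0]
ft_force: [-0.4, -0.5, -0.9]
grip_width: 0.689
```

move_arm(
  deltas=[
    [0,0,0,0,0,0,-1],
  ],
)

```text
clock: 18.58
position: [0.6373, 0.1744, 0.0411]
ee_rot: [0.707, 0.707, 0.0, 0.0]
ft_force: [-0.1, 0.2, -0.6]
grip_width: 0.696
```

move_arm(
  deltas=[
    [0,0,0.001,0,0,0,-1],
    [0,0,0.0005,0,0,0,-1],
    [0,0,0,0,0,0,-1],
  ],
)

```text
clock: 18.95
position: [0.6373, 0.1745, 0.0408]
ee_rot: [0.707, 0.707, 0.0, 0.0]
ft_force: [-5.6, -2.9, 11.5]
grip_width: 0.69
```

move_arm(
  deltas=[
    [0,0,0,0,0,0,1],
    [0,0,0,0,0,0,1],
    [0,0,0,0,0,0,1],
    [0,0,0,0,0,0,1],
    [0,0,0,0,0,0,1],
    [0,0,0,0,0,0,1],
  ],
)

```text
clock: 19.7
position: [0.6371, 0.1744, 0.0393]
ee_rot: [0.707, 0.707, -0.0, 0.0]
ft_force: [-0.2, -0.0, -0.0]
grip_width: 1.001
```

move_arm(
  deltas=[
    [0,0,-0.01,0,0,0,1],
    [0,0,-0.02,0,0,0,1],
    [0,0,-0.03,0,0,0,1],
    [0,0,-0.03,0,0,0,1],
    [0,0,-0.03,0,0,0,1],
    [0,0,0,0,0,0,1],
  ],
)

```text
clock: 20.45
position: [0.6386, 0.1753, 0.1637]
ee_rot: [0.707, 0.707, 0.003, 0.001]
ft_force: [0.3, 1.1, 0.3]
grip_width: 1.0
```

Next is tin A at (0.6537, 0.0012).

move_arm(
  deltas=[
    [-0.0115,0.001,0,0,0,0,1],
    [-0.025,0.0025,0,0,0,0,1],
    [-0.025,0.0025,0,0,0,0,1],
    [-0.025,0.0025,0,0,0,0,1],
    [-0.025,0.0025,0,0,0,0,1],
    [-0.025,0.0025,0,0,0,0,1],
    [-0.025,0.0022,0,0,0,0,1],
    [-0.0115,0.001,0,0,0,0,1],
    [0,0,0,0,0,0,1],
    [0,0,0,0,0,0,1],
  ],
)

```text
clock: 21.7
position: [0.6535, 0.0028, 0.1592]
ee_rot: [0.707, 0.708, 0.0, -0.0]
ft_force: [0.6, 0.6, 0.5]
grip_width: 1.0
```

```bash
cat > t.py <<'E'
from h import *
import sys
for n in ('top','side'):
    p,d=viewer.camera(n);W=cloud(n,d);z=W[...,2]
    if len(sys.argv)>1: cv2.imwrite(f'pics/{n}_{sys.argv[1]}.png',p[:,:,::-1])
    m=((z>.075)&(z<.095)&(d>0)&(W[...,0]>.3)&(W[...,0]<1)).astype(np.uint8)
    k,l,s,c=cv2.connectedComponentsWithStats(m)
    for i in range(1,k):
        if 120<s[i,4]<700: print(n,W[l==i].mean(0).round(4),c[i].round(1),s[i,4])
E
python3 o.py; python3 t.py 7
```

```text
clock 21.7
tau [ 1.18830e+00 -6.64699e+01 -1.09001e+01 -3.64877e+01  1.02600e-01
  2.35000e-02  1.11000e-02]
position [0.6535 0.0028 0.1592]
ft_force [0.6465 0.5555 0.4621]
torque [-0.012   0.0646  0.0435]
grip_width 0.9997
top [ 0.7651 -0.0922  0.0795] [303.6 145.8] 400
top [ 0.6554 -0.2101  0.0834] [349.5 188.3] 438
top [0.6352 0.1724 0.0831] [199.5 194.1] 433
top [0.461  0.087  0.0795] [231.5 263.3] 439
top [ 0.4638 -0.5179  0.0826] [472.  265.7] 209
side [ 0.4618 -0.5139  0.0821] [393.  150.6] 121
side [ 0.6512 -0.2072  0.0836] [299.7 174.7] 191
side [0.7748 0.0048 0.0803] [231.7 194.7] 191
side [0.6517 0.0025 0.0803] [260.5 211.5] 209
side [0.6311 0.176  0.084 ] [228.9 247.8] 271
side [0.4576 0.0895 0.0807] [291.8 259. ] 267
```

View pics/side_7.png

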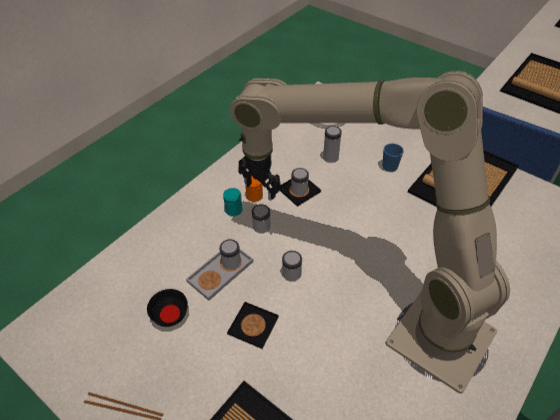

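View pics/top_7.png

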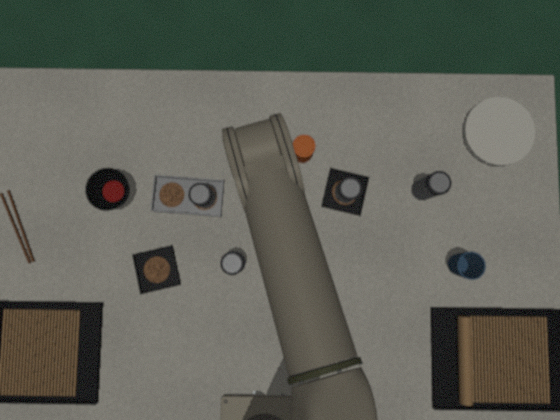

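Tin B stands on the near pan disc at (230,255) in the side view and tin D on tray B. Both lids read about 3 mm off centre, which is within limits. The gripper is above tin A at (261,217).

move_arm(
  deltas=[
    [0,0,0.02,0,0,0,1],
    [0,0,0.025,0,0,0,1],
    [0,0,0.025,0,0,0,1],
    [0,0,0.025,0,0,0,1],
    [0,0,0.018,0,0,0,1],
    [0,0,0.01,0,0,0,1],
    [0,0,0,0,0,0,1],
    [0,0,0,0,0,0,1],
  ],
)

```text
clock: 22.8
position: [0.6544, 0.0015, 0.0372]
ee_rot: [0.707, 0.707, 0.0, 0.0]
ft_force: [0.1, -0.5, 0.0]
grip_width: 1.003
```

move_arm(
  deltas=[
    [0,0,0,0,0,0,-1],
    [0,0,0,0,0,0,-1],
    [0,0,0,0,0,0,-1],
    [0,0,0,0,0,0,-1],
    [0,0,0,0,0,0,-1],
    [0,0,0,0,0,0,-1],
    [0,0,0,0,0,0,-1],
    [0,0,0,0,0,0,-1],
  ],
)

```text
clock: 23.8
position: [0.6546, 0.0015, 0.0374]
ee_rot: [0.707, 0.707, 0.001, 0.001]
ft_force: [0.8, -0.2, 6.5]
grip_width: 0.696
```

move_arm(
  deltas=[
    [0,0,-0.01,0,0,0,-1],
    [0,0,-0.02,0,0,0,-1],
    [0,0,-0.025,0,0,0,-1],
    [0,0,-0.025,0,0,0,-1],
    [0,0,-0.02,0,0,0,-1],
    [0,0,-0.01,0,0,0,-1],
    [0,0,0,0,0,0,-1],
    [0,0,0,0,0,0,-1],
    [0,0,0,0,0,0,-1],
    [0,0,0,0,0,0,-1],
  ],
)

```text
clock: 25.05
position: [0.6535, 0.0014, 0.1457]
ee_rot: [0.707, 0.707, -0.0, -0.0]
ft_force: [0.1, 0.8, -1.5]
grip_width: 0.69
```

```bash
python3 o.py side8
```

```text
clock 25.05
tau [ 1.10000e-02 -6.76583e+01 -1.19341e+01 -3.64258e+01  1.78000e-02
  6.90000e-03 -8.00000e-04]
position [0.6535 0.0014 0.1457]
ft_force [ 0.0687  0.8281 -1.4907]
torque [-0.0278 -0.0216 -0.0054]
grip_width 0.6897
[ 0.02  0.35 -2.01]
```

View pics/side8.png

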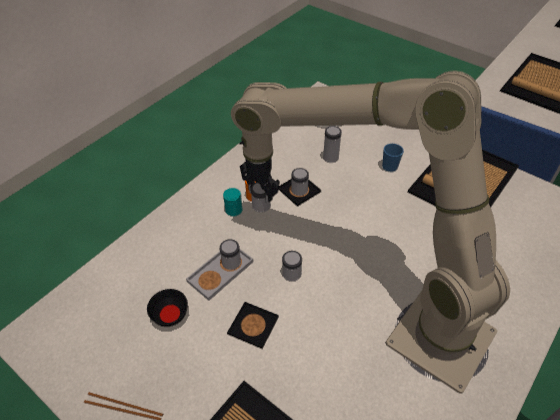

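The tin is held at (261,198). The reading of -1.5 to -2.0 N is noisy, so I take more samples while holding still.

move_arm(
  deltas=[
    [0,0,0,0,0,0,-1],
  ],
)

```text
clock: 25.22
position: [0.6537, 0.0014, 0.1462]
ee_rot: [0.707, 0.707, -0.0, -0.0]
ft_force: [-0.8, 0.3, -0.9]
grip_width: 0.69
```

move_arm(
  deltas=[
    [0,0,0,0,0,0,-1],
  ],
)

```text
clock: 25.35
position: [0.6538, 0.0014, 0.1463]
ee_rot: [0.707, 0.707, -0.0, 0.0]
ft_force: [-0.1, -0.4, -1.5]
grip_width: 0.692
```

move_arm(
  deltas=[
    [0,0,0,0,0,0,-1],
  ],
)

```text
clock: 25.48
position: [0.6538, 0.0014, 0.1463]
ee_rot: [0.707, 0.707, -0.0, 0.0]
ft_force: [0.7, -0.1, -0.6]
grip_width: 0.692
```

move_arm(
  deltas=[
    [0,0,0,0,0,0,-1],
  ],
)

```text
clock: 25.6
position: [0.6538, 0.0014, 0.1463]
ee_rot: [0.707, 0.707, -0.0, 0.0]
ft_force: [-0.6, 0.4, -1.5]
grip_width: 0.692
```

```bash
python3 o.py
```

```text
clock 25.6
tau [-8.00000e-04 -6.76910e+01 -1.19497e+01 -3.64999e+01  1.81000e-02
  2.70000e-03 -0.00000e+00]
position [0.6538 0.0014 0.1463]
ft_force [-0.5691  0.3841 -1.5333]
torque [-0.0027  0.0019 -0.0249]
grip_width 0.6921
```

The mean is about -1.2 N, so tin A is nearly empty (a full one reads about -3.9 N). It goes to the far pan disc at (0.644, 0.264).

move_arm(
  deltas=[
    [0.0114,-0.0005,-0.01,0,0,0,-1],
    [0.028,-0.001,0,0,0,0,-1],
    [0.031,-0.001,0,0,0,0,-1],
    [0.031,-0.0015,0,0,0,0,-1],
    [0.031,-0.0015,0,0,0,0,-1],
    [0.031,-0.0015,0,0,0,0,-1],
    [0.031,-0.001,0,0,0,0,-1],
    [0.029,-0.001,0,0,0,0,-1],
    [0.028,-0.001,0,0,0,0,-1],
    [0.0114,-0.0005,0,0,0,0,-1],
  ],
)

```text
clock: 26.85
position: [0.6424, 0.2673, 0.157]
ee_rot: [0.706, 0.708, 0.001, -0.0]
ft_force: [-0.9, 0.2, 0.3]
grip_width: 0.691
```

move_arm(
  deltas=[
    [0,0,0,0,0,0,-1],
    [0,0,0,0,0,0,-1],
    [0,0,0,0,0,0,-1],
  ],
)

```text
clock: 27.22
position: [0.6438, 0.2628, 0.1563]
ee_rot: [0.708, 0.706, -0.0, 0.0]
ft_force: [-0.1, -0.5, -0.5]
grip_width: 0.691
```

```bash
python3 o.py side9
```

```text
clock 27.225
tau [-3.18500e-01 -7.39729e+01 -1.40078e+01 -3.63254e+01  9.00000e-03
  2.60000e-03  6.60000e-03]
position [0.6438 0.2628 0.1563]
ft_force [-0.0738 -0.5169 -0.4906]
torque [-0.0144 -0.0056 -0.0077]
grip_width 0.6906
[ 0.14 -1.01 -0.72]
```

View pics/side9.png

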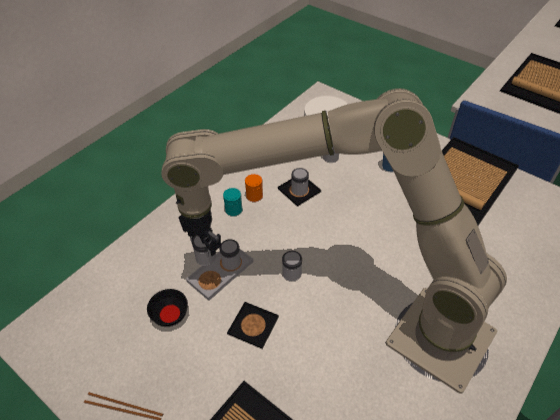

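The tin hangs at (203,248), above the free disc at (209,280), clear of its neighbour at (230,252). I lower it.

move_arm(
  deltas=[
    [0,0,0.025,0,0,0,-1],
    [0,0,0.025,0,0,0,-1],
    [0,0,0.025,0,0,0,-1],
    [0,0,0.02,0,0,0,-1],
    [0,0,0.01,0,0,0,-1],
    [0,0,0.005,0,0,0,-1],
    [0,0,0.004,0,0,0,-1],
    [0,0,0.002,0,0,0,-1],
    [0,0,0,0,0,0,-1],
    [0,0,0,0,0,0,-1],
  ],
)

```text
clock: 28.52
position: [0.6437, 0.2644, 0.0414]
ee_rot: [0.707, 0.707, 0.0, 0.0]
ft_force: [-2.4, -1.8, 5.5]
grip_width: 0.693
```

move_arm(
  deltas=[
    [0,0,0.0005,0,0,0,-1],
    [0,0,0,0,0,0,-1],
  ],
)

```text
clock: 28.78
position: [0.6437, 0.2644, 0.0414]
ee_rot: [0.707, 0.707, 0.0, 0.0]
ft_force: [-4.3, -3.0, 9.4]
grip_width: 0.697
```

move_arm(
  deltas=[
    [0,0,0,0,0,0,1],
    [0,0,0,0,0,0,1],
    [0,0,0,0,0,0,1],
    [0,0,0,0,0,0,1],
    [0,0,0,0,0,0,1],
    [0,0,0,0,0,0,1],
  ],
)

```text
clock: 29.52
position: [0.6434, 0.2642, 0.0397]
ee_rot: [0.707, 0.707, -0.0, 0.0]
ft_force: [0.5, 0.1, 0.1]
grip_width: 1.001
```

move_arm(
  deltas=[
    [0,0,-0.01,0,0,0,1],
    [0,0,-0.02,0,0,0,1],
    [0,0,-0.03,0,0,0,1],
    [0,0,-0.03,0,0,0,1],
    [0,0,-0.03,0,0,0,1],
    [0,0,0,0,0,0,1],
    [0,0,0,0,0,0,1],
  ],
)

```text
clock: 30.4
position: [0.6433, 0.2642, 0.1602]
ee_rot: [0.707, 0.707, 0.0, 0.0]
ft_force: [0.4, -0.1, -0.2]
grip_width: 0.994
```

Next is tin C at (0.4594, 0.088).

move_arm(
  deltas=[
    [-0.011,-0.0115,0,0,0,0,1],
    [-0.022,-0.023,0,0,0,0,1],
    [-0.0275,-0.029,0,0,0,0,1],
    [-0.0275,-0.0285,0,0,0,0,1],
    [-0.0275,-0.0285,0,0,0,0,1],
    [-0.0275,-0.029,0,0,0,0,1],
    [-0.022,-0.023,0,0,0,0,1],
    [-0.011,-0.0115,0,0,0,0,1],
    [0,0,0,0,0,0,1],
    [0,0,0,0,0,0,1],
  ],
)

```text
clock: 31.65
position: [0.4595, 0.0887, 0.1597]
ee_rot: [0.707, 0.707, 0.0, -0.0]
ft_force: [-0.3, 0.6, -0.2]
grip_width: 1.001
```

```bash
python3 o.py; python3 t.py 10
```

```text
clock 31.65
tau [ 5.68100e-01 -3.47031e+01 -2.40830e+00 -3.61502e+01  2.27000e-02
  4.54000e-02  2.31000e-02]
position [0.4595 0.0887 0.1597]
ft_force [-0.2688  0.5724 -0.2001]
torque [ 0.0167  0.0009 -0.0014]
grip_width 1.0011
top [0.778  0.0025 0.0796] [267.  140.4] 407
top [ 0.7649 -0.0916  0.0795] [303.3 145.8] 408
top [ 0.6553 -0.2101  0.0833] [349.5 188.3] 441
top [0.6413 0.262  0.0831] [164.4 191.2] 442
top [0.6353 0.1723 0.0832] [199.5 194.1] 436
top [0.468  0.0694 0.0795] [238.6 260.6] 121
top [ 0.4642 -0.5169  0.0821] [471.6 265.5] 214
side [ 0.7615 -0.0896  0.0806] [253.1 180.5] 175
side [0.7751 0.0048 0.0807] [231.6 194.6] 186
side [0.6313 0.1757 0.0839] [228.9 247.8] 269
side [0.4583 0.089  0.0807] [291.7 258.8] 260
side [0.6375 0.2649 0.0839] [206.9 265.8] 298
```

View pics/side_10.png

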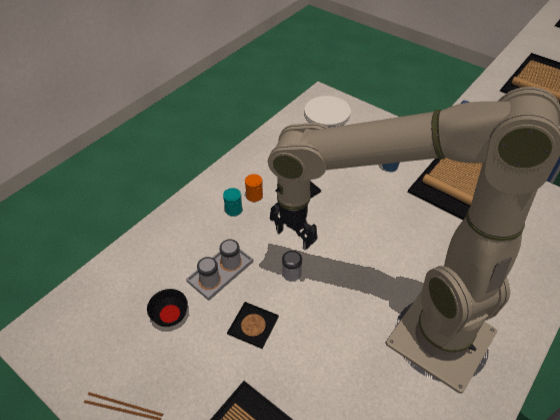

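Both tins stand on the pan discs at (207,271) and (230,254), each within 4 mm of its disc's centre. The gripper is above the last tin at (292,265).

move_arm(
  deltas=[
    [0,0,0.02,0,0,0,1],
    [0,0,0.025,0,0,0,1],
    [0,0,0.025,0,0,0,1],
    [0,0,0.025,0,0,0,1],
    [0,0,0.018,0,0,0,1],
    [0,0,0.01,0,0,0,1],
    [0,0,0,0,0,0,1],
    [0,0,0,0,0,0,1],
  ],
)

```text
clock: 32.75
position: [0.4599, 0.0885, 0.0375]
ee_rot: [0.707, 0.707, 0.0, 0.0]
ft_force: [0.1, 0.2, 0.7]
grip_width: 1.002
```

move_arm(
  deltas=[
    [0,0,0,0,0,0,-1],
    [0,0,0,0,0,0,-1],
    [0,0,0,0,0,0,-1],
    [0,0,0,0,0,0,-1],
    [0,0,0,0,0,0,-1],
    [0,0,0,0,0,0,-1],
    [0,0,0,0,0,0,-1],
    [0,0,0,0,0,0,-1],
  ],
)

```text
clock: 33.75
position: [0.4607, 0.0884, 0.038]
ee_rot: [0.707, 0.707, 0.001, 0.001]
ft_force: [1.5, -0.8, 7.0]
grip_width: 0.691
```

move_arm(
  deltas=[
    [0,0,-0.01,0,0,0,-1],
    [0,0,-0.02,0,0,0,-1],
    [0,0,-0.025,0,0,0,-1],
    [0,0,-0.025,0,0,0,-1],
    [0,0,-0.02,0,0,0,-1],
    [0,0,-0.01,0,0,0,-1],
    [0,0,0,0,0,0,-1],
    [0,0,0,0,0,0,-1],
    [0,0,0,0,0,0,-1],
    [0,0,0,0,0,0,-1],
  ],
)

```text
clock: 35.0
position: [0.459, 0.0883, 0.1463]
ee_rot: [0.707, 0.707, -0.0, -0.0]
ft_force: [0.6, -0.2, -4.8]
grip_width: 0.69
```

```bash
python3 o.py side11
```

```text
clock 35.0
tau [ 1.04000e-02 -3.61919e+01 -3.26350e+00 -3.78571e+01  2.15000e-02
  9.20000e-03 -2.00000e-03]
position [0.459  0.0883 0.1463]
ft_force [ 0.6338 -0.1757 -4.8378]
torque [ 0.0215  0.0014 -0.0022]
grip_width 0.6903
[-0.21 -0.06 -4.61]
```

The lift reads about 4.7 N, so tin C is full, as expected. It goes to tray A at (0.440, 0.297).

move_arm(
  deltas=[
    [0.01,-0.001,0,0,0,0,-1],
    [0.022,-0.002,0,0,0,0,-1],
    [0.0245,-0.002,0,0,0,0,-1],
    [0.0245,-0.0025,0,0,0,0,-1],
    [0.0245,-0.0025,0,0,0,0,-1],
    [0.0245,-0.0025,0,0,0,0,-1],
    [0.0245,-0.002,0,0,0,0,-1],
    [0.0225,-0.002,0,0,0,0,-1],
    [0.022,-0.0015,0,0,0,0,-1],
    [0.0096,-0.001,0,0,0,0,-1],
  ],
)

```text
clock: 36.3
position: [0.4396, 0.2987, 0.1468]
ee_rot: [0.707, 0.708, 0.0, -0.0]
ft_force: [1.0, 0.0, -4.7]
grip_width: 0.69
```

move_arm(
  deltas=[
    [0,0,0,0,0,0,-1],
    [0,0,0,0,0,0,-1],
    [0,0,0,0,0,0,-1],
    [0,0,0,0,0,0,-1],
  ],
)

```text
clock: 36.8
position: [0.4406, 0.2963, 0.1468]
ee_rot: [0.708, 0.707, -0.0, 0.0]
ft_force: [-1.1, -0.6, -4.0]
grip_width: 0.694
```

```bash
python3 o.py side12
```

```text
clock 36.8
tau [ 3.23000e-02 -4.64371e+01 -9.60640e+00 -3.75631e+01  2.38000e-02
  1.01000e-02  5.20000e-03]
position [0.4406 0.2963 0.1468]
ft_force [-1.1114 -0.6324 -4.0378]
torque [ 0.006   0.013  -0.0211]
grip_width 0.6939
[ 0.04 -0.58 -4.69]
```

View pics/side12.png

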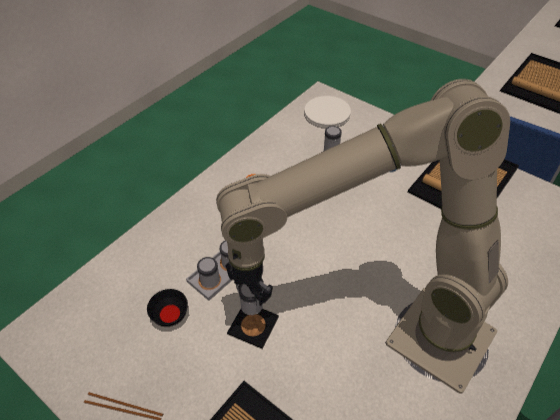

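The tin hangs at (250,297), above tray A at (253,325). I lower it.

move_arm(
  deltas=[
    [0,0,0.02,0,0,0,-1],
    [0,0,0.02,0,0,0,-1],
    [0,0,0.02,0,0,0,-1],
    [0,0,0.02,0,0,0,-1],
    [0,0,0.01,0,0,0,-1],
    [0,0,0.007,0,0,0,-1],
    [0,0,0.004,0,0,0,-1],
    [0,0,0.004,0,0,0,-1],
    [0,0,0,0,0,0,-1],
    [0,0,0,0,0,0,-1],
  ],
)

```text
clock: 38.1
position: [0.4406, 0.2971, 0.0421]
ee_rot: [0.707, 0.707, 0.0, 0.0]
ft_force: [0.9, 0.0, -3.4]
grip_width: 0.694
```

move_arm(
  deltas=[
    [0,0,0.0005,0,0,0,-1],
    [0,0,0,0,0,0,-1],
  ],
)

```text
clock: 38.35
position: [0.4406, 0.2971, 0.042]
ee_rot: [0.707, 0.707, 0.0, 0.0]
ft_force: [-2.1, -1.7, 5.3]
grip_width: 0.692
```

move_arm(
  deltas=[
    [0,0,0,0,0,0,1],
    [0,0,0,0,0,0,1],
    [0,0,0,0,0,0,1],
    [0,0,0,0,0,0,1],
    [0,0,0,0,0,0,1],
    [0,0,0,0,0,0,1],
  ],
)

```text
clock: 39.1
position: [0.4404, 0.2969, 0.0413]
ee_rot: [0.707, 0.707, -0.0, 0.0]
ft_force: [0.2, -0.2, -0.0]
grip_width: 0.999
```

move_arm(
  deltas=[
    [0,0,-0.01,0,0,0,1],
    [0,0,-0.02,0,0,0,1],
    [0,0,-0.03,0,0,0,1],
    [0,0,-0.03,0,0,0,1],
    [0,0,-0.03,0,0,0,1],
    [0,0,-0.03,0,0,0,1],
    [-0.03,0,-0.03,0,0,0,1],
    [-0.04,0,0,0,0,0,1],
    [-0.04,0,0,0,0,0,1],
    [-0.04,0,0,0,0,0,1],
  ],
)

```text
clock: 40.35
position: [0.4402, 0.1461, 0.2228]
ee_rot: [0.707, 0.707, 0.001, 0.001]
ft_force: [0.1, -0.7, 0.1]
grip_width: 1.001
```

move_arm(
  deltas=[
    [-0.04,0,0,0,0,0,1],
    [-0.04,0,0,0,0,0,1],
    [-0.03,0,0,0,0,0,1],
    [-0.03,0,0,0,0,0,1],
    [0,0,0,0,0,0,1],
    [0,0,0,0,0,0,1],
    [0,0,0,0,0,0,1],
    [0,0,0,0,0,0,1],
  ],
)

```text
clock: 41.35
position: [0.4403, 0.0076, 0.2214]
ee_rot: [0.707, 0.707, 0.0, 0.0]
ft_force: [-0.1, -0.4, -0.8]
grip_width: 0.999
```

```bash
python3 o.py; python3 t.py 13
```

```text
clock 41.35
tau [ 2.18000e-02 -2.82950e+01  9.63500e-01 -3.84708e+01  5.20000e-03
  7.30000e-03 -3.70000e-03]
position [0.4403 0.0076 0.2214]
ft_force [-0.0507 -0.4194 -0.8392]
torque [-0.0249  0.0127  0.0183]
grip_width 0.9989
top [0.778  0.0026 0.0793] [266.9 140.4] 401
top [ 0.7652 -0.0917  0.0794] [303.4 145.7] 408
top [ 0.6552 -0.2101  0.0833] [349.5 188.4] 442
top [0.6416 0.262  0.0834] [164.4 191.1] 440
top [0.6353 0.1723 0.0834] [199.5 194.1] 436
top [ 0.4642 -0.5176  0.0825] [471.9 265.5] 209
top [0.4393 0.2947 0.0831] [148.5 270.9] 461
side [ 0.7615 -0.0895  0.0805] [253.1 180.5] 175
side [0.7755 0.0047 0.0802] [231.5 194.6] 188
side [0.6316 0.1758 0.0839] [228.8 247.7] 267
side [0.6376 0.2649 0.0838] [206.9 265.9] 298
side [0.4352 0.2982 0.0847] [251.8 311.2] 355
```

View pics/side_13.png

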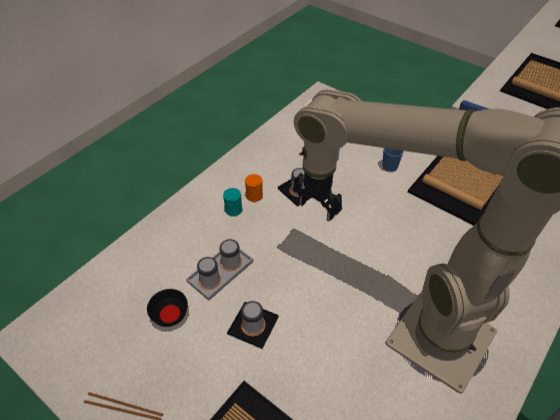

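View pics/top_13.png

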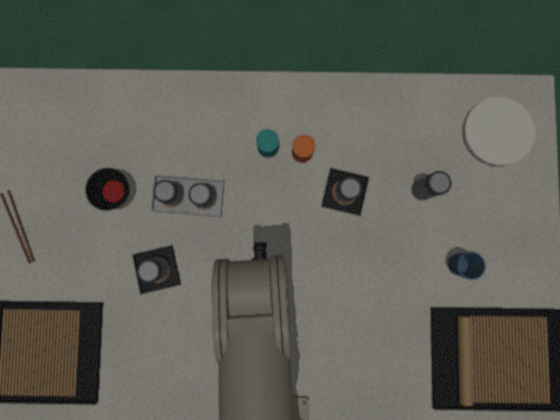

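The pictures show all four tins standing on their discs: in the side view the pan tins at (207,271) and (230,254) and tray A's tin at (252,317). Tray B's tin, partly hidden by the arm there, is clear in the top view at (350,188). Lid heights of about 0.083–0.084 m match tins standing on a 4 mm floor. The cup, bowl and tall tin look unmoved, and the gripper is clear of everything.

```bash
python3 -c "
from workcell import manip
print(manip.hand_in())"
```

```text
the job is handed in; nothing more can be done
None
```

All four tins are sorted and the job was handed in at about 41 s of the 120 s; no verdict is reported at hand-in. By lift, the tins first at (0.438, -0.311) and (0.459, 0.088) felt full, at about 4 N and 4.7 N. The tins first at (0.464, -0.109) and (0.654, 0.001) felt nearly empty, at about 1 N and 1.2 N. The full tins now stand on the two black trays and the empty ones on the two pan discs.

- **Position:** each lid reads within about 4 mm of its disc's centre, averaged over both cameras. For tray B I averaged an earlier side reading with the last top one, because the arm hid that tin in the last side picture.
- **Height and tilt:** the lids read 83–85 mm up, which fits tins standing on the 4 mm floors. All look upright, though I did not measure tilt as an angle.
- **Bystanders:** in the last top picture the cup, bowl and tall tin are at the same pixels as at the start. The gripper was open and clear of everything.
- **Readings that disagreed:**
  - The two cameras differ by 3–5 mm on lid positions, and more than the stated 2 mm calibration.
  - The wrist force is noisy by about 1 N, so I took extra readings for one tin, which first gave 1.5–2 N.
  - The two pan tins and the tray A tin were pressed on their floors with about 5–12 N just before release, well under the 40 N limit.

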